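# Start the lock screw at the bottom of the fixture's deep well

## Robot

A 6-joint arm with a two-finger parallel gripper is mounted at the origin on a cart in front of the work surface, level with it; the furniture and walls round the work are solid. World frame = base frame: x ahead of the robot, y to its left, z up, the work surface at z = 0. Lengths are in m, angles in rad, forces in N, time in s.
With the tool pointing down it reaches from about 0.3 to 0.775 m from the base axis. Payload 14.6 kg.
Tool frame: the origin (TCP) lies at the centre of the arm's flange, where the gripper is bolted on; the fingertips stand 199 mm ahead of it and the grasp point (between the pads) lies ctrl.tcp_to_grasp ahead of it (ctrl.tcp_to_grasp is the distance from the TCP to the grasp point, in m); z points along the fingers, y is the line along which they close (so a half turn about z gives the same grasp; the last joint's range is limited). The gripper opens to 94 mm and grips with 3 to 60 N. Pads are 16 mm wide; open, the fingers measure 119 mm over their backs; the gripper's body (75 mm by 177 mm) begins 78 mm behind the grasp point.
Start: joints at [-1.235, 0.3, 1.521, -0, 1.321, -0.067], TCP at [0.216, -0.506, 0.405] pointing down, gripper open.
Joint ranges: [-3.03, 3.03], [-0.79, 2.21], [0.23, 2.52], [-1.04, 4.18], [0, 3.07], [-2.55, 2.55]. Speed limits (rad/s): [2.22, 2.22, 2.57, 3.14, 3.14, 3.14].

## Interface

Orientations are given as [roll, pitch, yaw] about the fixed x, y, z axes, in that order (R = Rz(yaw) Ry(pitch) Rx(roll)).
In Python, from station import ctrl gives the robot as it stands. The module is installed in compiled form; this text tells all that it offers.
- The arm moves only by the shell command python3 -m jog 'ROWS' [OPENING] [FORCE]. ROWS is JSON, a list of rows, each a list of 6 numbers: the shift along the tool's x, y, z in cm, then the turn, a rotation vector about the tool's x, y, z in rad. In form: [[tx, ty, tz, ax, ay, az], ...]. A call has 1 to 8 rows; each row is the pose to reach, as a shift and turn from the pose commanded when the call began, along the tool's axes at that moment; what a row does not reach only later rows make up. A row lasts 1/10 s, in which the tool goes at most 50 mm and 8.59 degrees, less where a joint would pass 70% of its speed; a pose out of reach is approached as far as the arm can. A call with a gripper value outside its range is refused whole. OPENING is the opening in per cent of the stroke, from 0 (shut) to 100 (fully open), set as the call begins (- or left out, the last holds). The fingers move at their own pace and stop on an object; FORCE is the grip in N (left out, the last holds). Time passes only in rows, so rows that repeat a pose let the fingers close. It gives the time, the measured TCP pose, the force, the opening and the grip force at its end, in the units of the state.
- ctrl.get_obs(): the state, without advancing time (a new reading comes with each control period).
- ctrl.camera(name): name is "scene" or "top" or "wrist"; returns a dict with "img" (384x512x3 uint8, blue, green, red), "intrinsics" (3x3 intrinsics, pixels), "R" (3x3) and "t" (3): a world point X has camera coordinates R X + t. Camera axes: x right, y down, z forward; pixel columns grow to the right and rows downward; lengths in m; the calibration is good to about 2 mm. The wrist camera is an equidistant fisheye: a pixel r from the principal point sees the ray r / f radians off the axis. A picture is of the moment at which its call begins. There is no depth.
- ctrl.hand_in(): hands the job in; it is judged then, once.
The state is a dict: "time_s": time; "qpos": joint angles; "joint_vel": joint speeds; "tau": joint torques, N m; "ee_pos": TCP position; "eef_rot": TCP orientation; "force": force on the tool from outside, world axes, zero at the start; "moment": the same for the moment, N m; "grip_width": finger opening in m; "grip_force": force on a finger pad.
Only numpy, scipy, OpenCV 4.12 (cv2) and the standard library are available. Lean on these libraries where they do the work, as an engineer would, in place of code of your own. Each camera call takes 0.05 s, during which the arm holds its last target. There are 200 camera calls.

## Task

Take the long red-handled lock screw out of the wooden rack and lower it, handle in line with the slot, all the way down the narrow well of the aluminium fixture block until its collar rests on the block. Then start it by turning it a quarter turn clockwise (seen from above), so that its handle stands across the slot, and let go of it there, seated and upright. Leave the blue and yellow screws in the rack.

Things in the scene. Friction and masses are not known exactly. Their poses are not given: they have to be found in the camera images.
- screw_red_grip (a point): Centre of the long screw's red paddle handle, 50 mm long (x), 16 thick (y), 40 tall (z up): grip it here from above, across the thickness. A 52 mm wide collar has its underside 38 mm below, then a 14 mm shank; at the bottom, 112 mm below, a tang 50 mm long (along x), 14 thick, 10 high. About 180 g. Hangs loosely upright by its collar in a slot of the rack. A half turn makes no difference.
- well_mouth (a point): Centre of the well's mouth, in the top face of the fixture block. The well is an upright slot 66 mm long (this point's x axis, either way round) and 30 mm wide (y); z is up. 60 mm down it opens into a chamber with its floor 78 mm below the mouth. When home, the screw's collar rests on the block and the red grip point is 38 mm above this point.
- screw_blue_grip (a point): The same point of a blue-handled screw with a short shank (40 mm below the collar instead of 74 mm): too short for this well; leave it in the rack.
- screw_yellow_grip (a point): The same point of a yellow-handled screw, short like the blue one; leave it in the rack.
- rack: Fixed wooden rack, 250 mm long (x axis) and 76 mm wide, origin under its centre; its top is 84 mm above the table. Three slots in a row along x, 78 mm apart, each 66 mm along x and 30 wide; the three screws hang in them in any order, their handles roughly along the rack's x axis, handle tops 142 mm above the table.
- fixture: Fixed aluminium block, 100 x 100 mm, top 84 mm above the table, origin under its centre, x along the slot. In its chamber the tang of a seated screw can turn about 90 degrees clockwise (seen from above) from the slot's direction, under the well's edges; stops resist turning it counter-clockwise. Two small red marks on top show the handle's final direction, along y.
- half_way (a point): The same point as the well's mouth, but its x axis lies 45 degrees clockwise (from above) of the slot's, along two small blue ticks on the block's top: the handle lies along them half-way through its clockwise turn.
Things that resemble listed ones, but are neither listed nor needed, are in the scene too. What is shaped like the part that bears screw_red_grip but purple or turquoise is not meant.

How it is judged:
By the outcome, as a careful person would: the job done as asked, in the order asked, and still so for the second after the job is handed in, with the robot touching nothing.
It also fails if it takes over 48 s, if anything falls off the work surface, if the arm or the gripper's body presses on something with over 40 N, if the wrist force passes 120 N, or if a joint passes its speed limit or range.

## Working session

There is one attempt and no reset: what is moved stays moved. The work goes in short steps, Python scripts to look and compute and a shell command to move; the robot and the scene stay as the last step left them, time stands still between calls to the robot, and variables do not carry over. Pictures are saved under pics/ and viewed, at most 10 in all, crops included, and the job is handed in when it is done.

```bash
mkdir -p pics; cat > h.py <<'E'
import numpy as np,cv2,json
from station import ctrl
def snap(n,f):
    c=ctrl.camera(n); cv2.imwrite(f'pics/{f}.png',c['img'])
    np.savez(f'pics/{f}.npz',K=c['intrinsics'],R=c['R'],t=c['t']); return c
def pz(f,u,v,z,fish=False):
    d=np.load(f'pics/{f}.npz');K,R,t=d['K'],d['R'],d['t']
    a=np.array([u-K[0,2],v-K[1,2]])
    if fish:
        a=a/K[0,0];r=np.hypot(*a)+1e-12;ray=np.r_[a/r*np.sin(r),np.cos(r)]
    else: ray=np.r_[a/K[0,0],1]
    w=R.T@ray;o=-R.T@t
    return o+w*(z-o[2])/w[2]
E
python3 - <<'E'
from h import *
print(ctrl.get_obs(),ctrl.tcp_to_grasp)
a=snap('scene','s1');b=snap('top','t1');w=snap('wrist','w1')
cv2.imwrite('pics/all.png',cv2.resize(np.vstack([b['img'][:0],b['img']]),(800,600),interpolation=cv2.INTER_CUBIC))
E
```

```text
{'time_s': 0.0, 'qpos': array([-1.23460262e+00,  3.00482362e-01,  1.52159065e+00,  1.09705410e-05,
        1.32071875e+00, -6.65798358e-02]), 'joint_vel': array([-0.00063487, -0.00019104, -0.00092751, -0.00038095, -0.00166992,
        0.00059607]), 'tau': array([ 1.62200326e-03, -5.31812596e+01, -3.52739310e+01,  7.08523672e-02,
        2.44183140e-02, -1.23722170e-04]), 'ee_pos': array([ 0.21558123, -0.50595184,  0.40407597]), 'eef_rot': array([-3.14039691e+00, -9.03799086e-05,  4.02770763e-01]), 'force': array([-0.13618086, -0.57917723,  0.02957538]), 'moment': array([ 0.00719428, -0.00164646, -0.02380193]), 'grip_force': 0.0, 'grip_width': 0.0942814110199186} 0.1804
```

View pics/all.png

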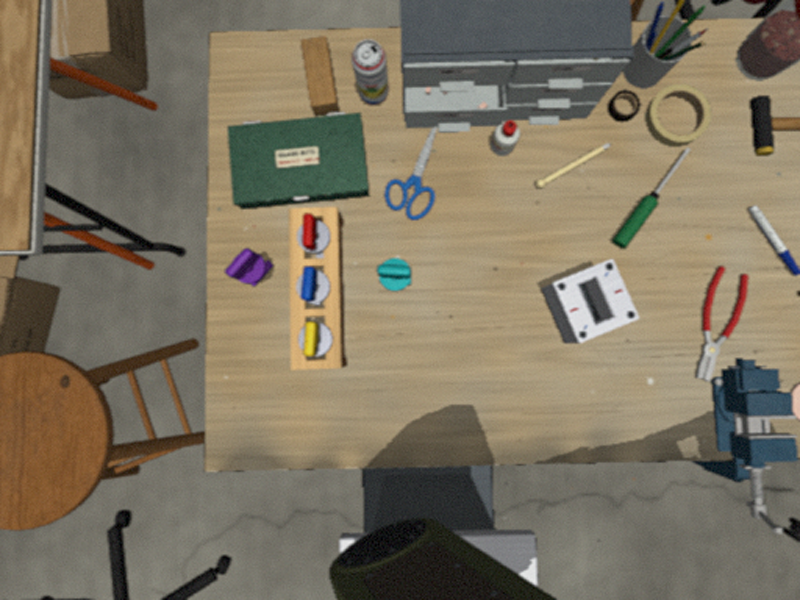

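View pics/s1.png

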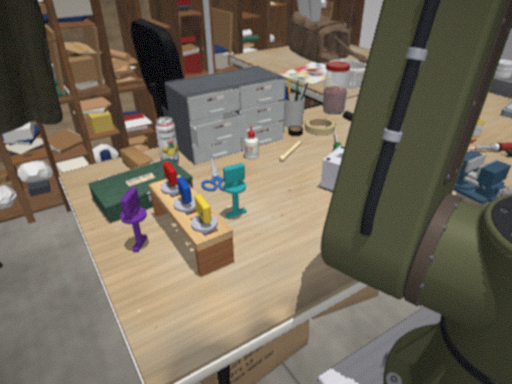

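The top view (800 px scale) shows the rack with red at about (309,231), blue at (308,283) and yellow at (311,337), and the block with its slot at about (596,299). The purple and turquoise ones are decoys. I'll enlarge the rack and the block.

```bash
python3 - <<'E'
from h import *
b=cv2.imread('pics/t1.png')
# raw crops: red (170..230,125..240) ; block (345..415,160..225)
A=cv2.resize(b[125:240,175:230],None,fx=5,fy=5,interpolation=cv2.INTER_CUBIC)
B=cv2.resize(b[160:225,345:415],None,fx=7,fy=7,interpolation=cv2.INTER_CUBIC)
o=np.zeros((600,800,3),np.uint8);o[:575,:275]=A;o[:455,300:790]=B
cv2.imwrite('pics/crop1.png',o)
for n,u,v,z in [('red',309,231,.142),('blue',308,283,.142),('yel',311,337,.142),('well',596,299,.084)]:
    print(n,pz('t1',u*.64,v*.64,z).round(4))
E
```

```text
red [0.6263 0.1774 0.142 ]
blue [0.5505 0.1793 0.142 ]
yel [0.4731 0.1755 0.142 ]
well [ 0.5222 -0.2513  0.084 ]
```

View pics/crop1.png

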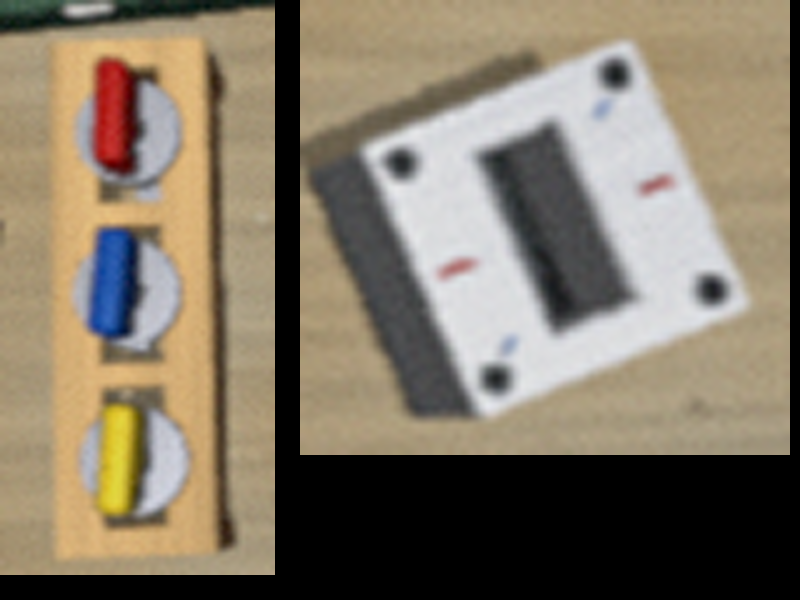

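The crop shows the slot corners at (480,155), (557,122), (635,298) and (557,333), and the red handle's top running from (113,62) to (117,170).

```bash
python3 - <<'E'
from h import *
c=np.array([pz('t1',(x-300+.5)/7-.5+345,(y+.5)/7-.5+160,.084)[:2] for x,y in [(480,155),(557,122),(635,298),(557,333)]])
print(c.round(4),'well',c.mean(0)); d=(c[0]+c[1]-c[2]-c[3])/2; print('len',np.hypot(*d),'yaw',np.arctan2(d[1],d[0]), 'w',np.hypot(*(c[0]-c[1])))
m=np.array([pz('t1',(x-300+.5)/7-.5+345,(y+.5)/7-.5+160,.084)[:2] for x,y in [(457,268),(656,185),(509,344),(602,108)]])
print('marks',(m[0]+m[1])/2,np.arctan2(*(m[0]-m[1])[::-1]),(m[2]+m[3])/2,np.arctan2(*(m[3]-m[2])[::-1]))
h=np.array([pz('t1',(x+.5)/5-.5+175,(y+.5)/5-.5+125,.140)[:2] for x,y in [(113,62),(117,170)]])
print('red',h,h.mean(0),np.arctan2(*(h[0]-h[1])[::-1]))
col=np.array([pz('t1',(x+.5)/5-.5+175,(y+.5)/5-.5+125,.090)[:2] for x,y in [(129,132),(128,293),(136,460)]]);print('collars',col)
e=ctrl.get_obs()
from scipy.spatial.transform import Rotation as Ro
print(Ro.from_euler('xyz',e['eef_rot']).as_matrix().round(3))
for Y in (1.57,-1.57,0):
  pass
E
```

```text
[[ 0.546  -0.2259]
 [ 0.5568 -0.2528]
 [ 0.4958 -0.276 ]
 [ 0.4845 -0.2488]] well [ 0.52077951 -0.25086261]
len 0.06544850313322471 yaw 0.36015168676224146 w 0.02902399264352441
marks [ 0.52086544 -0.25069613] 1.939486526341881 [ 0.52120323 -0.25039726] -0.42432655051602586
red [[0.65178289 0.17883302]
 [0.60196201 0.17732556]] [0.62687245 0.17807929] 0.030248341901223486
collars [[0.62950151 0.18041044]
 [0.5514988  0.18143135]
 [0.47190667 0.17819174]]
[[ 0.92   0.392 -0.   ]
 [ 0.392 -0.92   0.001]
 [ 0.    -0.001 -1.   ]]
```

```bash
cat >> h.py <<'E'
from scipy.spatial.transform import Rotation as Ro
def go(x,y,zg,yaw):
    "grasp point target -> tool shift cm, rotvec"
    e=ctrl.get_obs();R=Ro.from_euler('xyz',e['eef_rot'])
    T=Ro.from_euler('xyz',[np.pi,0,yaw])
    s=R.inv().apply(np.array([x,y,zg+ctrl.tcp_to_grasp])-e['ee_pos'])*100
    print('row',s.round(2),(R.inv()*T).as_rotvec().round(4),'t',e['time_s'],'g',(e['ee_pos']-[0,0,ctrl.tcp_to_grasp]).round(4),'rot',e['eef_rot'].round(4),'F',e['force'].round(1),e['moment'].round(2),'w',e['grip_width'],e['grip_force'])
E
python3 -c "
from h import *
go(.627,.178,.235,.03)"
```

```text
row [ 64.66 -46.8   -1.07] [-8.000e-04  1.000e-04  3.728e-01] t 0.15 g [ 0.2156 -0.506   0.2238] rot [-3.1408e+00 -1.0000e-04  4.0280e-01] F [-0.1 -1.   0.7] [-0.03  0.01  0.02] w 0.09415881700466 0.0
```

```bash
python3 -m jog '[[3,-2,-1,0,0,0.05],[6,-4.5,-1,0,0,0.1],[10,-7.2,-1,0,0,0.15],[14,-10,-1,0,0,0.2],[18,-13,-1,0,0,0.25],[22,-16,-1,0,0,0.3],[26,-19,-1,0,0,0.35],[30,-22,-1,0,0,0.373]]' 70; python3 -m jog '[[4,-1,0,0,0,0],[8,-2,0,0,0,0],[12,-3,0,0,0,0],[16,-4,0,0,0,0],[20,-5,0,0,0,0],[20,-5,0,0,0,0]]'; python3 -c "
from h import *
go(.627,.178,.235,.03)"
```

```text
time_s: 0.95
ee_pos: [0.4058, -0.184, 0.4147]
eef_rot: [3.141, -0.0, 0.028]
force: [1.2, -0.6, -0.5]
grip_width: 0.0657
grip_force: 0.0
time_s: 1.55
ee_pos: [0.6067, -0.1285, 0.4125]
eef_rot: [-3.141, 0.002, 0.032]
force: [-0.1, 0.0, -0.7]
grip_width: 0.0656
grip_force: 0.0
row [  3.01 -30.57  -0.26] [-0.001   0.0021  0.0021] t 1.55 g [ 0.6067 -0.1285  0.2321] rot [-3.1406e+00  2.1000e-03  3.2100e-02] F [-0.1  0.  -0.7] [ 0.05 -0.    0.01] w 0.06560870629014892 0.0
```

```bash
python3 -m jog '[[0,-4,0,0,0,0],[0,-8,0,0,0,0],[0,-12,0,0,0,0],[0,-16,0,0,0,0],[0,-20,0,0,0,0],[0,-24,0,0,0,0],[0,-28,0,0,0,0],[2,-30.5,0,0,0,0]]'; python3 -m jog '[[0,0,0,0,0,0],[0,0,0,0,0,0],[0,0,0,0,0,0]]';python3 - <<'E'
from h import *
go(.627,.178,.124,.03)
c=snap('wrist','w2');cv2.imwrite('pics/w2b.png',cv2.resize(c['img'],(800,600),interpolation=cv2.INTER_CUBIC))
d=c;X=np.array([.627,.178,.142]);p=c['R']@X+c['t'];print(p,c['intrinsics'])
r=np.hypot(p[0],p[1]);th=np.arctan2(r,p[2]);print((p[:2]/r*th*c['intrinsics'][0,0]+c['intrinsics'][:2,2])/.64)
E
```

```text
time_s: 2.35
ee_pos: [0.6132, 0.1777, 0.4154]
eef_rot: [-3.141, -0.0, 0.032]
force: [0.9, -1.5, -0.4]
grip_width: 0.0658
grip_force: 0.0
time_s: 2.65
ee_pos: [0.6144, 0.1743, 0.4147]
eef_rot: [3.141, 0.0, 0.029]
force: [0.9, -0.2, -0.6]
grip_width: 0.0656
grip_force: 0.0
row [ 1.27 -0.33 11.03] [ 0.0002  0.0003 -0.0012] t 2.65 g [0.6144 0.1743 0.2343] rot [3.1414e+00 3.0000e-04 2.8800e-02] F [ 0.9 -0.2 -0.6] [ 0.01 -0.    0.04] w 0.06562482979861578 0.0
[-0.00303545 -0.00503072  0.26191601] [[297.31863964   0.         251.98889961]
 [  0.         297.31863964 193.64704625]
 [  0.           0.           1.        ]]
[388.34958173 293.65202182]
```

View pics/w2b.png

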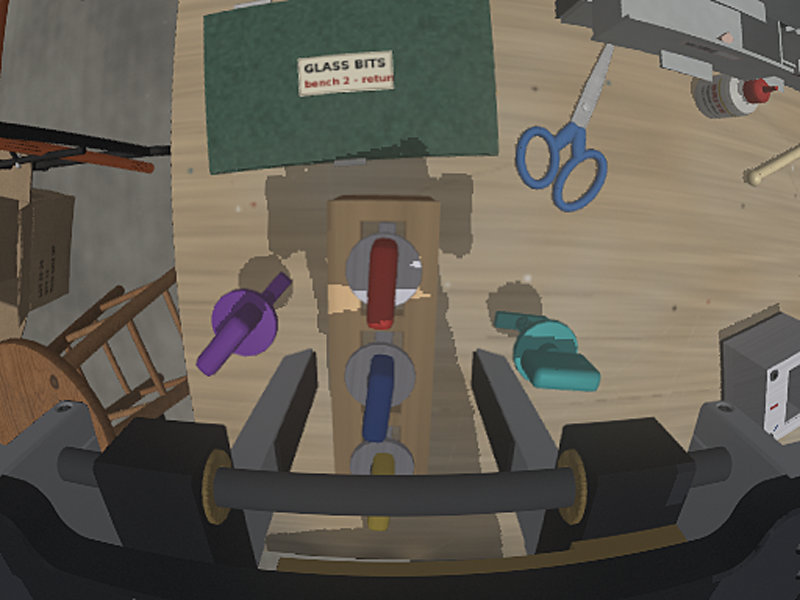

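The wrist view shows the red handle's top running from about (384,240) to (380,327) with the fingers below it in the picture. The handle is slightly slanted and the fingers clear the decoys.

```bash
python3 - <<'E'
from h import *
h=np.array([pz('w2',x*.64,y*.64,.140,True)[:2] for x,y in [(384.5,239),(380,327)]])
print('red',h,h.mean(0),np.arctan2(*(h[0]-h[1])[::-1]),np.hypot(*(h[0]-h[1])))
# top of wrist fisheye collar
print(pz('w2',384*.64,268*.64,.088,True))
w=np.load('pics/w2.npz');print(-w['R'].T@w['t'])
x,y=h.mean(0);go(x,y,.124,.0)
E
```

```text
red [[0.65771057 0.18097832]
 [0.60627636 0.18232987]] [0.63199346 0.18165409] -0.02627119933245634 0.05145195962610051
[0.63032252 0.18158703 0.088     ]
[0.69500565 0.17718296 0.39500017]
row [ 1.78 -0.69 11.04] [ 0.0001 -0.      0.0286] t 2.7 g [0.6144 0.1743 0.2344] rot [ 3.1415 -0.      0.0286] F [-0.1 -0.3  0.2] [ 0.01  0.01 -0.03] w 0.06580831982670463 0.0
```

```bash
python3 -m jog '[[1,-0.4,2,0,0,0.02],[1.6,-0.6,4.5,0,0,0.04],[1.6,-0.6,7,0,0,0.04],[1.6,-0.6,9,0,0,0.04],[1.6,-0.6,10.5,0,0,0.04],[1.6,-0.6,11,0,0,0.04],[1.6,-0.6,11,0,0,0.04],[1.6,-0.6,11,0,0,0.04]]'; python3 -c "
from h import *
go(.63,.181,.124,-.01)"
```

```text
time_s: 3.5
ee_pos: [0.6306, 0.1817, 0.3058]
eef_rot: [-3.141, -0.002, -0.01]
force: [0.2, -0.2, -0.1]
grip_width: 0.0657
grip_force: 0.0
row [-0.06  0.08  0.14] [-0.0004 -0.0016 -0.0004] t 3.5 g [0.6306 0.1817 0.1254] rot [-3.1412e+00 -1.6000e-03 -1.0400e-02] F [ 0.2 -0.2 -0.1] [-0.01  0.05 -0.01] w 0.06570842533950133 0.0
```

```bash
python3 -m jog '[[0,0,0.1,0,0,0],[0,0,0.1,0,0,0],[0,0,0.1,0,0,0],[0,0,0.1,0,0,0],[0,0,0.1,0,0,0],[0,0,0.1,0,0,0],[0,0,0.1,0,0,0],[0,0,0.1,0,0,0]]' 0 40;  python3 -c "
from h import *
go(.63,.181,.124,-.01)"; python3 -m jog '[[0,0,-1,0,0,0],[0,0,-2.5,0,0,0],[0,0,-4.5,0,0,0],[0,0,-7,0,0,0],[0,0,-9.5,0,0,0],[0,0,-11.5,0,0,0],[0,0,-13,0,0,0],[0,0,-13,0,0,0]]'; python3 -c "
from h import *
go(.521,-.2507,.25,.363)
snap('wrist','w3');snap('scene','s3')
a=cv2.imread('pics/w3.png');b=cv2.imread('pics/s3.png')
cv2.imwrite('pics/c3.png',np.hstack([cv2.resize(a[100:340,150:350],(400,480)),cv2.resize(b[100:300,80:280],(400,480))]))
"
```

```text
time_s: 4.3
ee_pos: [0.6305, 0.1818, 0.3036]
eef_rot: [3.142, -0.0, -0.01]
force: [0.8, -0.1, -0.3]
grip_width: 0.0155
grip_force: 39.9
row [-0.05  0.09 -0.08] [ 0.     -0.     -0.0002] t 4.3 g [0.6305 0.1818 0.1232] rot [ 3.1416 -0.     -0.0102] F [ 0.8 -0.1 -0.3] [0.01 0.02 0.03] w 0.01546215864555112 39.870851039886475
time_s: 5.1
ee_pos: [0.6302, 0.1818, 0.4373]
eef_rot: [-3.14, -0.005, -0.01]
force: [0.2, 0.4, -1.1]
grip_width: 0.0157
grip_force: 39.9
row [-10.48  43.36   0.59] [-3.000e-04 -4.900e-03 -3.732e-01] t 5.1 g [0.6302 0.1818 0.2569] rot [-3.1404 -0.0048 -0.0102] F [ 0.2  0.4 -1.1] [0.09 0.03 0.02] w 0.015703938237872635 39.86472308635712
```

View pics/c3.png

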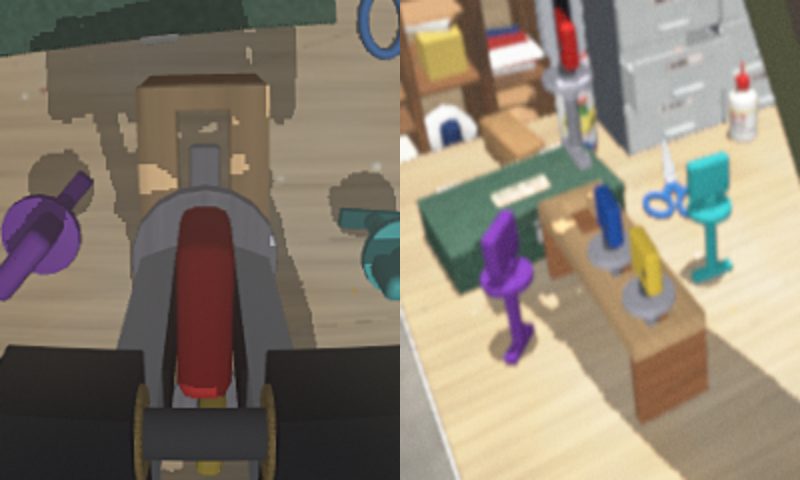

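Red is held upright; the tang's far end is at crop (205,147), the handle's far end at (205,207) and the near end at (205,393). I'll check the in-hand offset, then move to above the well.

```bash
python3 - <<'E'
from h import *
f=lambda x,y,z:pz('w3',150+x/2-.25,100+y/2-.25,z,True).round(4)
w=np.load('pics/w3.npz');print('cam',-w['R'].T@w['t'])
print('tang end bot',f(205,145,.144),'L/R',f(190,150,.15),f(220,150,.15))
print('handle far low/top',f(205,207,.236),f(205,210,.275),'near top',f(205,393,.275))
print('collar L/R',f(133,240,.22),f(277,240,.22),'front',f(205,186,.222))
E
python3 -m jog '[[-1,2,0,0,0,-0.04],[-2,5,0,0,0,-0.08],[-3,9,0,0,0,-0.13],[-4,13,0,0,0,-0.18],[-5,17,0,0,0,-0.23],[-6,21,0,0,0,-0.28],[-7,25,0,0,0,-0.33],[-8,29,0,0,0,-0.37]]'; python3 -c "
from h import *
go(.521,-.2507,.25,.363)"
```

```text
cam [0.71093111 0.18154141 0.41802378]
tang end bot [0.6541 0.182  0.144 ] L/R [0.6531 0.1889 0.15  ] [0.6529 0.1751 0.15  ]
handle far low/top [0.6529 0.182  0.236 ] [0.6645 0.1819 0.275 ] near top [0.6085 0.1824 0.275 ]
collar L/R [0.6356 0.2079 0.22  ] [0.6351 0.1564 0.22  ] front [0.656 0.182 0.222]
time_s: 6.0
ee_pos: [0.5468, -0.1087, 0.4328]
eef_rot: [-3.141, 0.001, 0.362]
force: [0.7, -0.6, -3.3]
grip_width: 0.0159
grip_force: 39.9
row [-7.43 12.36  0.24] [-0.0009  0.0012 -0.0011] t 6.0 g [ 0.5468 -0.1087  0.2524] rot [-3.1407e+00  1.2000e-03  3.6190e-01] F [ 0.7 -0.6 -3.3] [ 0.   -0.03  0.01] w 0.01591641421819473 39.86568331718445
```

```bash
python3 -m jog '[[-2,3,0.2,0,0,0],[-4,6.5,0.2,0,0,0],[-6,10,0.2,0,0,0],[-7.4,12.4,0.2,0,0,0],[-7.4,12.4,0.2,0,0,0],[-7.4,12.4,0.2,0,0,0],[-7.4,12.4,0.2,0,0,0]]'; python3 -c "
from h import *
go(.521,-.2507,.124,.363)
c=snap('wrist','w4');snap('scene','s4')
cv2.imwrite('pics/c4.png',cv2.resize(c['img'][40:280,100:420],(800,600),interpolation=cv2.INTER_CUBIC))
"
```

```text
time_s: 6.7
ee_pos: [0.5221, -0.2486, 0.4313]
eef_rot: [-3.141, 0.0, 0.361]
force: [-0.6, -0.5, -3.2]
grip_width: 0.0157
grip_force: 39.9
row [-0.17  0.16 12.69] [-0.0007  0.0003 -0.0025] t 6.7 g [ 0.5221 -0.2486  0.2509] rot [-3.1409e+00  3.0000e-04  3.6050e-01] F [-0.6 -0.5 -3.2] [ 0.06  0.03 -0.02] w 0.01568015101154393 39.86471772193909
```

View pics/c4.png

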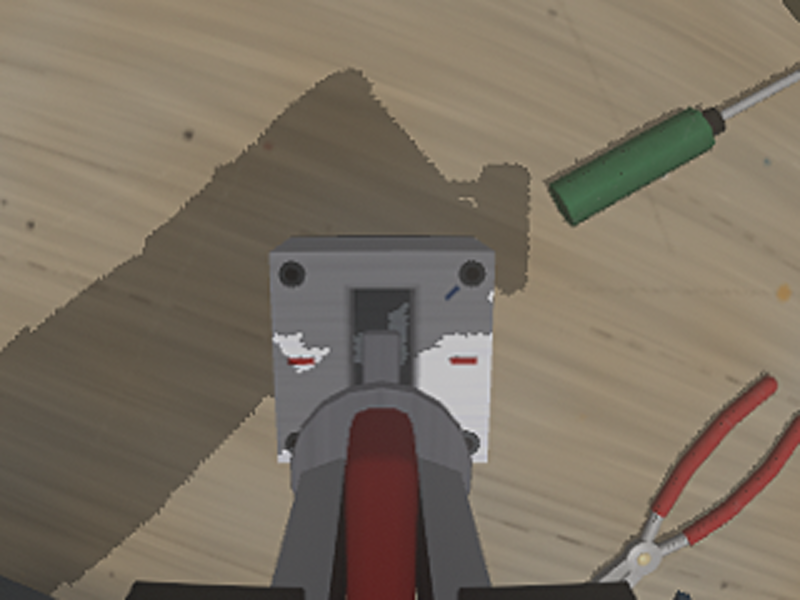

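The picture shows the red marks at (300,361) and (463,360), and the slot's far edge from (349,289) to (414,289), parallel to the handle.

```bash
python3 - <<'E'
from h import *
f=lambda x,y:pz('w4',100+(x+.5)/2.5-.5,40+(y+.5)/2.5-.5,.084,True)[:2]
a,b=f(300,361),f(463,360);print('centre',(a+b)/2,'slot yaw',np.arctan2(*(a-b)[::-1])-np.pi/2)
l,r=f(349,289),f(414,289);e=(l+r)/2;y=.363;print('from end',e-.033*np.array([np.cos(y),np.sin(y)]),np.hypot(*(l-r)),np.arctan2(*(l-r)[::-1])-np.pi/2)
p,q=f(292,273),f(472,272);print(np.arctan2(*(p-q)[::-1])-np.pi/2)
E
```

```text
centre [ 0.51973454 -0.24921259] slot yaw 0.36768926780475075
from end [ 0.51959172 -0.24932267] 0.028920511714799698 0.36140675645555964
0.36711125669978895
```

```bash
python3 -m jog '[[-0.15,0.1,1,0,0,-0.004],[-0.15,0.1,3,0,0,-0.004],[-0.15,0.1,4.5,0,0,-0.004],[-0.15,0.1,6,0,0,-0.004],[-0.15,0.1,7.5,0,0,-0.004],[-0.15,0.1,9,0,0,-0.004],[-0.15,0.1,9.5,0,0,-0.004],[-0.15,0.1,9.5,0,0,-0.004]]'; python3 -c "
from h import *
go(.521,-.250,.1232,.365)"
```

```text
time_s: 7.6
ee_pos: [0.5209, -0.2506, 0.3358]
eef_rot: [-3.14, 0.001, 0.364]
force: [1.1, -0.1, -2.7]
grip_width: 0.0156
grip_force: 39.9
row [ 0.04 -0.05  3.22] [-0.0011  0.0009 -0.0008] t 7.6 g [ 0.5209 -0.2506  0.1554] rot [-3.1405e+00  9.0000e-04  3.6420e-01] F [ 1.1 -0.1 -2.7] [ 0.03 -0.03 -0.04] w 0.015649619398770225 39.86468195915222
```

```bash
python3 -m jog '[[0,0,0.8,0,0,0],[0,0,1.6,0,0,0],[0,0,2.3,0,0,0],[0,0,2.8,0,0,0],[0,0,3,0,0,0],[0,0,3.1,0,0,0],[0,0,3.2,0,0,0],[0,0,3.25,0,0,0]]'; python3 -c "
from h import *
go(.521,-.250,.1232,.365)"
```

```text
time_s: 8.4
ee_pos: [0.5209, -0.2509, 0.3043]
eef_rot: [3.141, -0.0, 0.364]
force: [-0.4, -0.5, -2.5]
grip_width: 0.0157
grip_force: 39.9
row [ 0.04 -0.08  0.07] [ 0.0002 -0.0002 -0.0012] t 8.4 g [ 0.5209 -0.2509  0.1239] rot [ 3.1414e+00 -2.0000e-04  3.6380e-01] F [-0.4 -0.5 -2.5] [ 0.04 -0.03 -0.01] w 0.015671540170632083 39.86464262008667
```

Not in contact yet; nudge down until the force rises.

```bash
python3 -m jog '[[0,0,0.08,0,0,0],[0,0,0.12,0,0,0],[0,0,0.12,0,0,0]]'; python3 -m jog '[[0,0,0.05,0,0,0],[0,0,0.05,0,0,0],[0,0,0.05,0,0,0]]';
```

```text
time_s: 8.7
ee_pos: [0.5209, -0.2509, 0.3036]
eef_rot: [3.141, -0.0, 0.364]
force: [-3.0, 0.9, 5.3]
grip_width: 0.0161
grip_force: 39.9
time_s: 9.0
ee_pos: [0.5209, -0.2508, 0.3036]
eef_rot: [3.141, -0.001, 0.364]
force: [-5.0, 3.3, 10.4]
grip_width: 0.0154
grip_force: 39.9
```

Seated at the expected height. Ease off the press and turn clockwise (positive about tool z).

```bash
python3 -m jog '[[0,0,-0.08,0,0,0],[0,0,-0.08,0,0,0.05],[0,0,-0.08,0,0,0.15],[0,0,-0.08,0,0,0.25],[0,0,-0.08,0,0,0.35],[0,0,-0.08,0,0,0.45],[0,0,-0.08,0,0,0.55],[0,0,-0.08,0,0,0.65]]'; python3 -c "
from h import *
go(.521,-.250,.1232,.365-np.pi/2)"
```

```text
time_s: 9.8
ee_pos: [0.5209, -0.251, 0.3036]
eef_rot: [3.141, -0.001, -0.29]
force: [-1.5, 0.0, 3.5]
grip_width: 0.016
grip_force: 39.9
row [-0.02 -0.1   0.  ] [ 0.000e+00 -9.000e-04  9.155e-01] t 9.8 g [ 0.5209 -0.251   0.1232] rot [ 3.1412e+00 -8.0000e-04 -2.9030e-01] F [-1.5  0.   3.5] [0.06 0.19 0.1 ] w 0.01601976500253231 39.88395094871521
```

```bash
python3 -m jog '[[0,0,0,0,0,0.1],[0,0,0,0,0,0.2],[0,0,0,0,0,0.3],[0,0,0,0,0,0.4],[0,0,0,0,0,0.5],[0,0,0,0,0,0.6],[0,0,0,0,0,0.7],[0,0,0,0,0,0.77]]'; python3 -m jog '[[0,0,0,0,0,0.05],[0,0,0,0,0,0.1],[0,0,0,0,0,0.14],[0,0,0,0,0,0.14],[0,0,0,0,0,0.14]]'; python3 -c "
from h import *
go(.521,-.250,.1232,.365-np.pi/2)"
```

```text
time_s: 10.6
ee_pos: [0.5209, -0.251, 0.3036]
eef_rot: [-3.141, -0.001, -1.06]
force: [-1.2, -0.2, 2.8]
grip_width: 0.0158
grip_force: 39.9
time_s: 11.1
ee_pos: [0.5209, -0.251, 0.3036]
eef_rot: [-3.141, -0.001, -1.195]
force: [-1.1, -2.7, 4.6]
grip_width: 0.0158
grip_force: 39.9
row [-0.09 -0.04  0.  ] [-0.0005 -0.0008  0.0107] t 11.1 g [ 0.5209 -0.251   0.1232] rot [-3.1411e+00 -8.0000e-04 -1.1951e+00] F [-1.1 -2.7  4.6] [-0.05  0.24 -0.07] w 0.01578218998199801 39.855440855026245
```

```bash
python3 -m jog '[[0,0,0,0,0,0.01],[0,0,0,0,0,0.01]]'; python3 -m jog '[[0,0,0,0,0,0],[0,0,0,0,0,0],[0,0,0,0,0,0],[0,0,0,0,0,0],[0,0,0,0,0,0]]' 60; python3 -m jog '[[0,0,-1,0,0,0],[0,0,-3,0,0,0],[0,0,-6,0,0,0],[0,0,-9,0,0,0],[0,0,-12,0,0,0],[0,0,-13,0,0,0],[0,0,-13,0,0,0]]'; python3 -c "
from h import *
c=snap('wrist','w5');snap('top','t5')
a=cv2.resize(c['img'],(512,384));b=cv2.imread('pics/t5.png')[140:240,325:425]
cv2.imwrite('pics/c5.png',np.hstack([a,cv2.resize(b,(288,384))[:, :288]]))
go(.521,-.25,.25,-1.206)
"
```

```text
time_s: 11.3
ee_pos: [0.5209, -0.251, 0.3036]
eef_rot: [-3.141, -0.001, -1.206]
force: [0.4, -0.4, 4.9]
grip_width: 0.0158
grip_force: 39.9
time_s: 11.8
ee_pos: [0.5209, -0.2508, 0.3031]
eef_rot: [3.141, 0.0, -1.206]
force: [-0.5, -0.1, -0.6]
grip_width: 0.0523
grip_force: 0.0
time_s: 12.5
ee_pos: [0.5208, -0.2508, 0.4346]
eef_rot: [-3.14, -0.002, -1.206]
force: [-0.4, -0.4, -0.5]
grip_width: 0.0566
grip_force: 0.0
row [-0.07 -0.05  0.16] [ 0.001   0.0013 -0.0002] t 12.6 g [ 0.5208 -0.2508  0.2516] rot [ 3.1406e+00  1.3000e-03 -1.2062e+00] F [ 0.4 -0.4 -0.1] [ 0.16 -0.03  0.03] w 0.05667799552009254 0.0
```

View pics/c5.png

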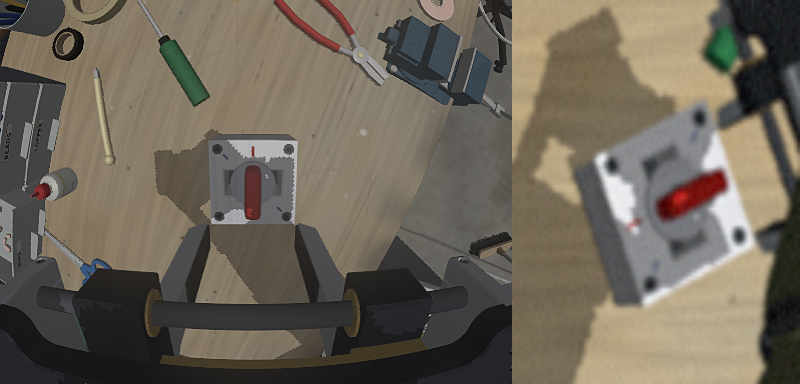

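The picture shows the handle at (253,192), across the slot and in line with the red mark. The collar lies flat on the block and the gripper is clear.

```bash
python3 -c "
from station import ctrl
print(ctrl.hand_in())"
```

```text
the job is handed in; nothing more can be done
None
```

The red lock screw is seated in the well with its collar on the block, turned a quarter turn clockwise with its handle in line with the red marks, and released; the blue and yellow screws were left in the rack, and the job was handed in at about 12.6 s.

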